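Fit the rotor cone in the bench mill and rock it

TASK

Take the metal rotor cone from its ring stand and seat it in the cup of the small bench mill: the cross under the cone has to find the cross-shaped slot of the mill's drive, so turn the cone under light pressure until it drops fully home, without forcing it. Then check that it is not jammed: push its square stem sideways so that the cone, still in the cup, rocks over by about 7 degrees (at least 5), and let it drop back. Leave it fully home, upright and released, and do not disturb the other things on the bench.

Things in the scene. Friction and masses are not known exactly. Their poses are not given: they have to be found in the camera images.
- rotor: Loose metal rotor cone, 100 mm tall, 0.4 to 0.8 kg. Origin: centre of its underside; z up. Heights: 0-4.5 mm cross of two round-bottomed bars on the diagonals between its x and y, each 40 mm long, 9 mm wide; 4.5-34.5 mm taper, 44 to 98 mm diameter (42 degrees half-angle); up to 39 mm a lip, 101 mm across; above it the square stem. Starts upright in the stand, turned any way, origin 20 mm above the bench.
- stem (a point): Middle of the rotor's square stem, 72 mm above the rotor's origin: the place to grip. The stem is 28 mm wide, runs from 39 to 100 mm above the rotor's origin, and its flats face along the rotor's x and y axes. In rocking the cone pivots on the far rim, so the pushed face of the stem rises about 1.5 times as far as it goes sideways: a finger that rises with it pushes lightly (5 to 10 N), one that stays level rubs and needs up to 25 N.
- stand: Fixed grey plastic ring stand, 45 mm tall, ring 88 mm outside and 74 mm inside diameter on a 112 mm round foot, open at the top; the rotor hangs in it by its taper. Origin: centre of its underside, z up.
- mill: Fixed bench mill: grey base 160 x 160 mm, 50 mm tall, with an upright steel conical cup on its middle, open at the top; rim 93 mm above the bench, 93 mm inside diameter at the rim, 44 mm at the bottom. Origin: centre of its underside, z up.
- slots (a point): Top centre of the drive at the cup's bottom, 65 mm above the bench: dark steel, two crossing slots 12 mm wide, 5 mm deep (1.5 mm play a side). The drive's angle is random, NOT this point's yaw and not reported; quarter turns are alike. It turns only above 0.3 N m. Unless the crosses agree within 5 degrees the rotor stops up to 4 mm too high (it sinks part way within 15 degrees), perhaps 3 mm off centre.
- seat (a point): Point on the axis of the mill's cup, 61 mm above the bench, where the rotor's origin lies when the rotor is fully home; z up. The cup is polished (friction about 0.2): once home the rotor rocks over the rim, about 47 mm from the axis, when its stem is pushed sideways, and drops back, if it has not been twisted; should it stay askew, grip it and press it home again.
- jug: White plastic measuring jug with a side handle, 84 mm across, 110 mm tall; bystander, leave alone. Origin: centre of its underside.
- tub: White plastic tub with two side handles, 120 mm across without them, 100 mm tall; bystander, leave alone. Origin: centre of its underside.
- brush: Flat cleaning brush lying on the bench; bystander, leave alone.
- weight: Dark steel cylinder weight, 60 mm across, 60 mm tall; bystander, leave alone. Origin: centre of its underside.
Not all that is in view belongs to the job. What is shaped like the rotor but blue or orange is not meant.

How it is judged:
By the outcome, as a careful person would: the job done as asked, in the order asked, and still so for the second after the job is handed in, with the robot touching nothing.
It also fails if it takes over 64 s, if anything falls off the work surface, if the arm or the gripper's body presses on something with over 40 N, if the wrist force passes 120 N, or if a joint passes its speed limit or range.

ROBOT

A 6-joint arm with a two-finger parallel gripper is mounted at the origin on the work surface. World frame = base frame: x ahead of the robot, y to its left, z up, the work surface at z = 0. Lengths are in m, angles in rad, forces in N, time in s.
With the tool pointing down it reaches from about 0.375 to 0.9 m from the base axis. Payload 3.1 kg.
Tool frame: the origin (TCP) lies between the finger pads; the fingertips stand 22 mm ahead of it and the grasp point (between the pads) lies 3 mm ahead of it; z points along the fingers, y is the line along which they close (so a half turn about z gives the same grasp; the last joint's range is limited). The gripper opens to 87 mm and grips with 3 to 60 N. Pads are 19 mm wide; open, the fingers measure 117 mm over their backs; the gripper's body (75 mm by 190 mm) begins 51 mm behind the grasp point.
Start: joints at [-1.5, 0.527, 1.433, -0, 1.181, -0.178], TCP at [0.154, -0.606, 0.245] pointing down, gripper open.
Joint ranges: [-3.08, 3.08], [-0.75, 2.2], [0.22, 2.44], [-1.43, 4.57], [0, 2.65], [-2.85, 2.85]. Speed limits (rad/s): [2.79, 2.79, 3.14, 3.14, 3.14, 3.14].

INTERFACE

Orientations are given as a unit quaternion [x, y, z, w].
In Python, from rig import get_obs, camera, get_calibration, hand_in, cut_out gives the robot as it stands.
- The arm moves only by the shell command python3 -m inch 'ROWS' [OPENING] [FORCE]. ROWS is JSON, one flat list of numbers, 6 for each row, row after row: the shift along the tool's x, y, z scaled (see below), then the turn, a rotation vector about the tool's x, y, z scaled (see below). A call has 1 to 20 rows; each row is the pose to reach, as a shift and turn from the pose commanded when the call began, along the tool's axes at that moment; what a row does not reach only later rows make up. The controller multiplies each number of a shift by 0.08 m and each number of a turn by 90 degrees. A row lasts 1/12 s, in which the tool goes at most 41.7 mm and 7.16 degrees, less where a joint would pass 70% of its speed; a pose out of reach is approached as far as the arm can. A call with a number of a shift or a turn outside -1 to 1 is refused whole. A call with a gripper value outside its range is refused whole. OPENING is the finger opening in mm, from 0 to 87, set as the call begins (- or left out, the last holds). The fingers move at their own pace and stop on an object; FORCE is the grip in N (left out, the last holds). Time passes only in rows, so rows that repeat a pose let the fingers close. It gives the time, the measured TCP pose, the force, the opening and the grip force at its end, in the units of the state.
- get_obs(): the state, without advancing time (a new reading comes with each control period).
- camera(name): name is "scene" or "side" or "wrist"; returns the picture (480x640x3 uint8, red, green, blue); there is no depth.
- get_calibration(name): a dict with "vertical_fov" (degrees; the focal length in pixels is half the picture's height over the tangent of half this angle, whatever the lens; pixels are square), "cx", "cy" (the principal point, pixels), "D" ([k1, k2, p1, p2, k3] as OpenCV has them; the pictures are not rectified), "T" (4x4, takes a point from camera to world coordinates). Camera axes: x right, y down, z forward; pixel columns grow to the right and rows downward; lengths in m; the calibration is good to about 2 mm. A picture is of the moment at which its call begins: read the wrist's pose just before it. get_calibration takes no time and is no camera call; for the wrist camera it gives the pose at the moment of the call.
- hand_in(): hands the job in; it is judged then, once.
Trained networks look in the newest picture that a camera, given by its name, has taken for a name from the list of things; names that differ only in an ending like _2 or _b are one class to them, and where a whole thing is asked for, a point or a joint stands for the part that bears it (a point fixed in the world has none). Each returns a list of dicts, best first, with "conf" (0 to 1); they miss things now and then, are a little off and sometimes report something else, mostly with a low value. They report only what shows in the picture. A call takes as long as a camera call. They do not tell look-alikes from the thing itself.
- cut_out(camera, thing): "region" (480x640 bool, what is visible of it) and "bbox" ([left, top, right, bottom] in pixels, round what is visible of it).
The state is a dict: "time": time; "q": joint angles; "joint_velocities": joint speeds; "joint_torque": joint torques, N m; "position": TCP position; "tool_rot": TCP orientation; "ft_force": force on the tool from outside, world axes, zero at the start; "moment": the same for the moment, N m; "grip_width": finger opening in m; "grip_force": force on a finger pad.
Only numpy, scipy, OpenCV 4.12 (cv2) and the standard library are available. Lean on these libraries where they do the work, as an engineer would, in place of code of your own. Each camera call takes 0.05 s, during which the arm holds its last target. There are 200 camera calls.

## Working session

There is one attempt and no reset: what is moved stays moved. The work goes in short steps, Python scripts to look and compute and a shell command to move; the robot and the scene stay as the last step left them, time stands still between calls to the robot, and variables do not carry over. Pictures are saved under pics/ and viewed, at most 10 in all, crops included, and the job is handed in when it is done.

```bash
ls; mkdir -p pics; python3 - <<'E'
from rig import *
import cv2,numpy as np
for n in ("scene","side"):
    im=camera(n); cv2.imwrite(f"pics/{n}0.png",im[:,:,::-1])
    c=get_calibration(n); print(n,c)
    for t in ("rotor","stand","mill","jug","tub","brush","weight"):
        print(t,[(round(r["conf"],2),[int(v) for v in r["bbox"]]) for r in cut_out(n,t)])
print(get_obs())
E
```

```text
pics
scene {'vertical_fov': 56.813691358632056, 'cx': 318.121891105442, 'cy': 238.15517051571027, 'D': array([-0.04913125,  0.        ,  0.        ,  0.        ,  0.        ]), 'T': array([[ 0.84725716,  0.35811018, -0.39231672,  0.96165278],
       [ 0.53085695, -0.59672031,  0.60176056, -0.59731101],
       [-0.01860678, -0.71811   , -0.69568083,  0.79576672],
       [ 0.        ,  0.        ,  0.        ,  1.        ]])}
rotor [(0.94, [324, 183, 362, 220]), (0.92, [377, 210, 416, 248]), (0.6, [286, 160, 323, 194])]
stand [(0.8, [319, 219, 362, 240])]
mill [(0.93, [202, 256, 308, 343])]
jug [(0.71, [373, 249, 415, 312]), (0.7, [388, 206, 461, 239]), (0.19, [158, 349, 196, 393])]
tub [(0.78, [341, 123, 388, 176])]
brush [(0.96, [388, 204, 461, 241])]
weight [(0.6, [156, 349, 198, 392])]
side {'vertical_fov': 46.354491064537775, 'cx': 318.9542378850032, 'cy': 229.5305464353452, 'D': array([-0.14866538,  0.        ,  0.        ,  0.        ,  0.        ]), 'T': array([[-0.85259014, -0.25859452,  0.45411334, -0.10311698],
       [-0.52250137,  0.43692499, -0.7321809 ,  1.09245701],
   
[... 551 characters left out ...]
-1.50050667e+00,  5.27458058e-01,  1.43268883e+00, -1.41385685e-05,
        1.18140521e+00, -1.78516935e-01]), 'joint_velocities': array([-1.64367561e-04,  8.49680058e-05, -6.84473025e-04, -1.02486404e-03,
        1.82566586e-03, -6.12826130e-05]), 'joint_torque': array([-6.86321118e-05, -4.39951193e+01, -1.76978230e+01,  6.33493275e-02,
        5.03607688e-02, -2.51986762e-05]), 'position': array([ 0.15391807, -0.6057329 ,  0.24457776]), 'tool_rot': array([ 9.92271551e-01,  1.24085326e-01, -7.62742410e-06,  1.98960908e-05]), 'ft_force': array([0.29691561, 0.33938167, 0.22249416]), 'moment': array([ 0.01236788,  0.01972626, -0.01168615]), 'grip_force': 0.0, 'grip_width': 0.08700606871715584}
```

View pics/scene0.png

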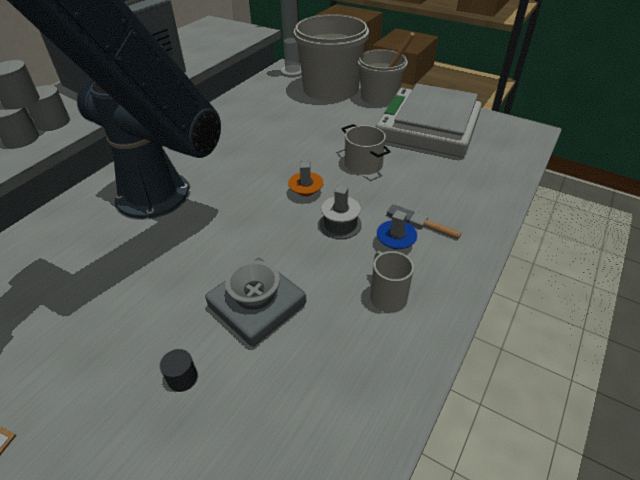

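View pics/side0.png

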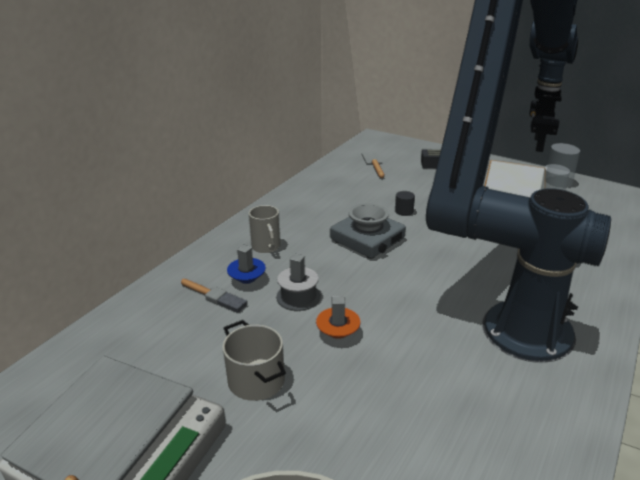

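The scene picture shows three rotor shapes: orange (305,183), bare metal in the ring stand (341,205) and blue (397,232). I choose the metal one, which is at (297,285) in the side view. The mill cup is at (253,285) in scene and (369,217) in side, and the drive cross shows as light ribs at (254,289).

```bash
cat > h.py <<'E'
from rig import *
import cv2,numpy as np
def K(c):
    f=240/np.tan(np.radians(c["vertical_fov"]/2)); return np.array([[f,0,c["cx"]],[0,f,c["cy"]],[0,0,1.]])
def onz(c,uv,z):
    p=cv2.undistortPoints(np.array(uv,float).reshape(-1,1,2),K(c),c["D"]).reshape(-1,2)
    d=np.c_[p,np.ones(len(p))]@c["T"][:3,:3].T; o=c["T"][:3,3]
    return o+d*((z-o[2])/d[:,2])[:,None]
def proj(c,P):
    W=np.linalg.inv(c["T"]); r=cv2.Rodrigues(W[:3,:3])[0]
    return cv2.projectPoints(np.array(P,float).reshape(-1,1,3),r,W[:3,3],K(c),c["D"])[0].reshape(-1,2)
def circ(x,y,z,r,n=72):
    a=np.linspace(0,2*np.pi,n); return np.c_[x+r*np.cos(a),y+r*np.sin(a),0*a+z]
E
python3 - <<'E'
from h import *
s,d=get_calibration("scene"),get_calibration("side")
for n,a,b,z in (("stemtop",(342,190),(297,259),.12),("lip",(341,209),(298,281),.057),("rim",(253,281),(369,215),.093),("orange",(305,184),(338,322),.039),("blue",(397,234),(246,270),.039),("jugtop",(392,267),(265,214),.11),("weight",(177,360),(405,195),.06),("tubtop",(365,138),(254,345),.1)):
    print(n,onz(s,a,z).round(3),onz(d,b,z).round(3))
i1=cv2.imread("pics/scene0.png")[175:255,280:440]
cv2.imwrite("pics/crop.png",cv2.resize(i1,None,fx=4,fy=4,interpolation=2))
o=get_obs();c=get_calibration("wrist")
from scipy.spatial.transform import Rotation as R
Rt=R.from_quat(o["tool_rot"]).as_matrix(); print(Rt.round(3)); print("cam in tool",(Rt.T@(c["T"][:3,3]-o["position"])).round(4)); print((Rt.T@c["T"][:3,:3]).round(3),c["vertical_fov"])
E
```

```text
stemtop [[0.541 0.162 0.12 ]] [[0.528 0.175 0.12 ]]
lip [[0.538 0.163 0.057]] [[0.527 0.176 0.057]]
rim [[ 0.517 -0.168  0.093]] [[ 0.501 -0.148  0.093]]
orange [[0.387 0.224 0.039]] [[0.377 0.241 0.039]]
blue [[0.694 0.17  0.039]] [[0.682 0.184 0.039]]
jugtop [[0.752 0.002 0.11 ]] [[0.737 0.02  0.11 ]]
weight [[ 0.494 -0.377  0.06 ]] [[ 0.489 -0.375  0.06 ]]
tubtop [[0.463 0.434 0.1  ]] [[0.448 0.452 0.1  ]]
[[ 0.969  0.246 -0.   ]
 [ 0.246 -0.969 -0.   ]
 [-0.     0.    -1.   ]]
cam in tool [ 0.0745  0.0007 -0.1413]
[[ 0.    -0.962 -0.274]
 [ 1.     0.    -0.001]
 [ 0.001 -0.274  0.962]] 71.8677765445876
```

View pics/crop.png

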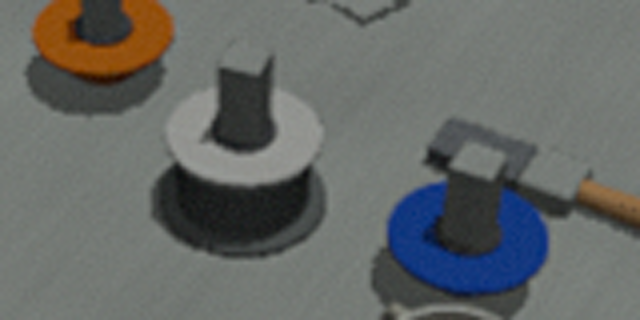

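The crop confirms it: the metal rotor is the light disc hanging in the dark ring, at about (341,205). Next I move over the mill and look with the wrist camera.

```bash
A='[0.315,-0.241,0,0,0,0,0.63,-0.482,0,0,0,0,0.946,-0.723,0,0,0,0]'
python3 -m inch '[0.315,-0.241,0,0,0,0,0.63,-0.482,0,0,0,0,0.946,-0.723,0,0,0,0]'
python3 -m inch '[0.315,-0.241,0,0,0,0,0.63,-0.482,0,0,0,0,0.946,-0.723,0,0,0,0]'
python3 -m inch '[0.315,-0.241,0,0,0,0,0.63,-0.482,0,0,0,0,0.946,-0.723,0,0,0,0]'
python3 -m inch '[0.315,-0.241,0,0,0,0,0.63,-0.482,0,0,0,0,0.946,-0.723,0,0,0,0]'
python3 -m inch '[0.315,-0.241,0,0,0,0,0.63,-0.482,0,0,0,0,0.946,-0.723,0,0,0,0]'
python3 -m inch '[0.315,-0.241,0,0,0,0,0.63,-0.482,0,0,0,0,0.946,-0.723,0,0,0,0,0.946,-0.723,0,0,0,0,0.946,-0.723,0,0,0,0]'
python3 - <<'E'
from h import *
o=get_obs();c=get_calibration("wrist");im=camera("wrist");print(o["time"],o["position"],o["q"],o["tool_rot"])
np.save("w1.npy",c["T"]);cv2.imwrite("pics/w1.png",im[:,:,::-1])
for t in("mill","slots"):print([(r["conf"],r["bbox"]) for r in cut_out("wrist",t)])
E
```

```text
time: 1.05
position: [0.2132, -0.5304, 0.2444]
tool_rot: [0.992, 0.123, 0.0, -0.0]
ft_force: [1.0, -0.5, 0.4]
grip_width: 0.087
grip_force: 0.0
time: 1.3
position: [0.2728, -0.4552, 0.2447]
tool_rot: [0.992, 0.124, 0.0, 0.0]
ft_force: [0.2, -0.3, 0.6]
grip_width: 0.087
grip_force: 0.0
time: 1.55
position: [0.332, -0.3804, 0.2448]
tool_rot: [0.992, 0.124, 0.0, 0.0]
ft_force: [0.8, 0.2, 0.6]
grip_width: 0.0872
grip_force: 0.0
time: 1.8
position: [0.3912, -0.3057, 0.2448]
tool_rot: [0.992, 0.124, 0.0, 0.0]
ft_force: [0.3, -0.5, 0.1]
grip_width: 0.0867
grip_force: 0.0
time: 2.05
position: [0.4503, -0.231, 0.2448]
tool_rot: [0.992, 0.124, 0.0, 0.0]
ft_force: [-0.5, -0.0, 0.6]
grip_width: 0.0872
grip_force: 0.0
time: 2.47
position: [0.5093, -0.1563, 0.2446]
tool_rot: [0.992, 0.126, 0.0, 0.0]
ft_force: [0.1, -0.7, -1.0]
grip_width: 0.0873
grip_force: 0.0
2.4667 [ 0.50927427 -0.15625805  0.24460235] [-5.07461734e-01  4.03523113e-01  1.66377230e+00 -3.18626750e-04
  1.07396673e+00  8.11000948e-01] [9.92041940e-01 1.25907672e-01 5.02473713e-05 2.10718471e-04]
[(0.61, [232.1, 113.3, 428.2, 306.3])]
[(0.76, [232.0, 114.5, 428.9, 306.2])]
```

View pics/w1.png

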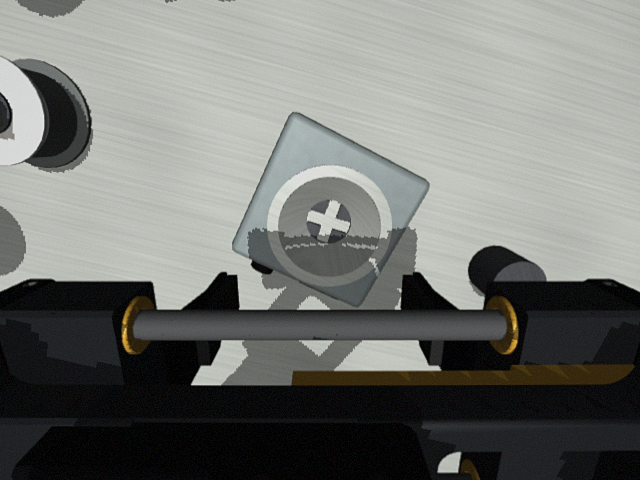

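The wrist view shows the mill cup centred near (329,222) and the drive near (328,220). The light cross there is the slots between dark drive quadrants, turned about 15-20°. Rotor and stand are at the left edge, around (15,110).

```bash
cat >> h.py <<'E'
def warp(im,c,x,y,z,half,s):
    g=np.arange(-half,half,s); X,Y=np.meshgrid(g+x,g[::-1]+y)   # up=+y, right=+x
    m=proj(c,np.c_[X.ravel(),Y.ravel(),np.full(X.size,z)]).reshape(X.shape+(2,)).astype(np.float32)
    return cv2.remap(im,m[...,0],m[...,1],1)
E
cat > m.py <<'E'
from h import *
from scipy.optimize import minimize
im=cv2.imread("pics/w1.png");c=get_calibration("wrist");c["T"]=np.load("w1.npy")
g=cv2.GaussianBlur(cv2.cvtColor(im,cv2.COLOR_BGR2GRAY).astype(np.float32),(0,0),.8)
S=lambda P:cv2.remap(g,proj(c,P)[:,:1].astype(np.float32),proj(c,P)[:,1:].astype(np.float32),1).ravel()
for z in (.093,):
  for r in (.0465,.049,.05,.051):
    f=lambda p:-np.mean(np.abs(S(circ(p[0],p[1],z,r+.0012,180))-S(circ(p[0],p[1],z,r-.0012,180))))
    best=min(((f((x,y)),x,y) for x in np.arange(.495,.53,.001) for y in np.arange(-.175,-.14,.001)))
    print(z,r,np.round(best,4))
x0,y0=onz(c,(328,220.5),.065)[0,:2]
z=.065
f=lambda p:-np.mean(S(circ(p[0],p[1],z,.024,120)))+np.mean(S(circ(p[0],p[1],z,.0205,120)))
print("disc",min((f((x,y)),x,y) for x in np.arange(x0-.01,x0+.01,.0005) for y in np.arange(y0-.01,y0+.01,.0005)))
def h(p):
    return sum(np.exp(-4j*np.linspace(0,2*np.pi,240,endpoint=False))@S(circ(p[0],p[1],z,r,241)[:-1]) for r in(.011,.013,.015,.017))
for dx in(-.002,0,.002):print("cross deg",[round(float(np.degrees(-np.angle(h((x0+dx,y0+dy)))*-1/4)),1) for dy in(-.002,0,.002)])
print("x0",x0,y0)
# same via arms visually
w=np.hstack([cv2.resize(warp(im,c,x0,y0,.065,.03,.00015),(400,400)),cv2.resize(warp(im,c,x0,y0,.093,.06,.0003),(400,400))])
for i in(200,600):cv2.drawMarker(w,(i,200),(0,0,255),0,12,1)
cv2.circle(w,(600,200),155,(0,0,255),1)
cv2.imwrite("pics/wm.png",w)
k=onz(c,[(294,113),(429,185),(359,305),(233,248)],.05);print(k.round(4),k.mean(0),np.linalg.norm(k-np.roll(k,1,0),axis=1))
E
python3 m.py
```

```text
0.093 0.0465 [-47.2582   0.513   -0.165 ]
0.093 0.049 [-29.5517   0.51    -0.165 ]
0.093 0.05 [-26.4104   0.51    -0.167 ]
0.093 0.051 [-26.9121   0.509   -0.168 ]
disc (np.float32(-12.777603), np.float64(0.5123264421489732), np.float64(-0.16572516196006506))
cross deg [3.7, 4.3, 5.0]
cross deg [3.9, 4.2, 4.5]
cross deg [3.8, 4.0, 4.1]
x0 0.5138264421489741 -0.16422516196006506
[[ 0.6039 -0.1072  0.05  ]
 [ 0.5716 -0.2547  0.05  ]
 [ 0.4259 -0.2238  0.05  ]
 [ 0.4565 -0.0753  0.05  ]] [ 0.51445352 -0.16524462  0.05      ] [0.150826   0.15101353 0.14894331 0.15166852]
```

View pics/wm.png

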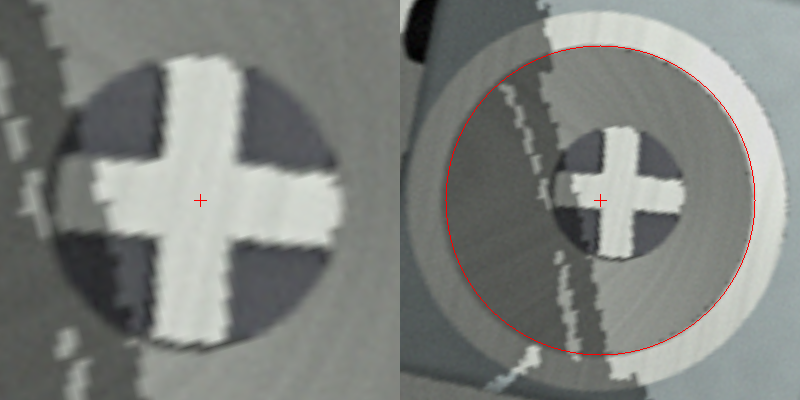

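The slot cross lies at about -4° (mod 90) in the world, with the cup centre at (0.513,-0.165). The rim circle of 93 mm fits at its given height. Next, over to the rotor.

```bash
python3 -m inch '[0.11,-0.32,0,0,0,0,0.22,-0.64,0,0,0,0,0.33,-0.963,0,0,0,0]'>/dev/null
python3 -m inch '[0.11,-0.32,0,0,0,0,0.22,-0.64,0,0,0,0,0.33,-0.963,0,0,0,0]'>/dev/null
python3 -m inch '[0.11,-0.32,0,0,0,0,0.22,-0.64,0,0,0,0,0.33,-0.963,0,0,0,0]'>/dev/null
python3 -m inch '[0.11,-0.32,0,0,0,0,0.22,-0.64,0,0,0,0,0.33,-0.963,0,0,0,0,0.33,-0.963,0,0,0,0,0.33,-0.963,0,0,0,0]'
python3 - <<'E'
from h import *
o=get_obs();c=get_calibration("wrist");im=camera("wrist");print(o["time"],o["position"],o["q"],o["tool_rot"],o["ft_force"])
np.save("w2.npy",c["T"]);cv2.imwrite("pics/w2.png",im[:,:,::-1])
r=cut_out("wrist","rotor");print([(x["conf"],x["bbox"]) for x in r])
b=r[0]["bbox"];p=onz(c,((b[0]+b[2])/2,(b[1]+b[3])/2),.057)[0]
bgr=im[:,:,::-1].copy()
w=np.hstack([cv2.resize(warp(bgr,c,p[0],p[1],.12,.03,.00015),(400,400)),cv2.resize(warp(bgr,c,p[0],p[1],.059,.06,.0003),(400,400))])
print(p)
for i in(200,600):cv2.drawMarker(w,(i,200),(0,0,255),0,12,1)
cv2.circle(w,(600,200),168,(0,0,255),1)
cv2.imwrite("pics/wr.png",w)
E
```

```text
time: 3.78
position: [0.535, 0.1668, 0.2445]
tool_rot: [0.992, 0.124, -0.0, 0.0]
ft_force: [0.2, 0.6, 0.2]
grip_width: 0.0872
grip_force: 0.0
3.7833 [0.53499837 0.16681737 0.24449794] [ 1.03155013e-01  4.40719217e-01  1.59648822e+00 -6.29265908e-04
  1.10458203e+00  1.42469386e+00] [ 9.92226248e-01  1.24446714e-01 -1.04416493e-04  2.78862519e-04] [0.23760232 0.57177263 0.16267681]
[(0.92, [299.6, 0.0, 403.5, 115.4]), (0.81, [268.8, 170.4, 369.7, 268.9]), (0.81, [208.3, 286.7, 267.1, 371.9]), (0.66, [0.0, 142.4, 121.7, 292.6])]
[0.68733497 0.17559951 0.057     ]
```

View pics/wr.png

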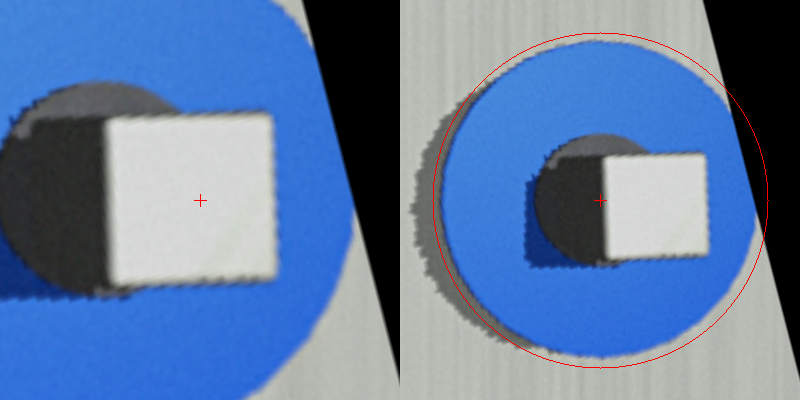

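That crop shows the blue look-alike, which was the best-scored detection. The metal one is the detection centred at (319,220), so I use that.

```bash
cat > r.py <<'E'
from h import *
im=cv2.imread("pics/w2.png");c=get_calibration("wrist");c["T"]=np.load("w2.npy")
p=onz(c,(319,219.5),.059)[0];print("lip",p)
hs=cv2.cvtColor(im,cv2.COLOR_BGR2HSV);print("HSV lip",np.median(hs[175:265,275:365].reshape(-1,3),0))
t=warp(im,c,p[0],p[1],.12,.03,.00015)
w=np.hstack([cv2.resize(t,(400,400)),cv2.resize(warp(im,c,p[0],p[1],.059,.06,.0003),(400,400))])
for i in(200,600):cv2.drawMarker(w,(i,200),(0,0,255),0,12,1)
cv2.circle(w,(600,200),168,(0,0,255),1)
cv2.imwrite("pics/wr2.png",w)
E
python3 r.py
```

```text
lip [0.53699602 0.16739196 0.059     ]
HSV lip [ 53.   6. 201.]
```

View pics/wr2.png

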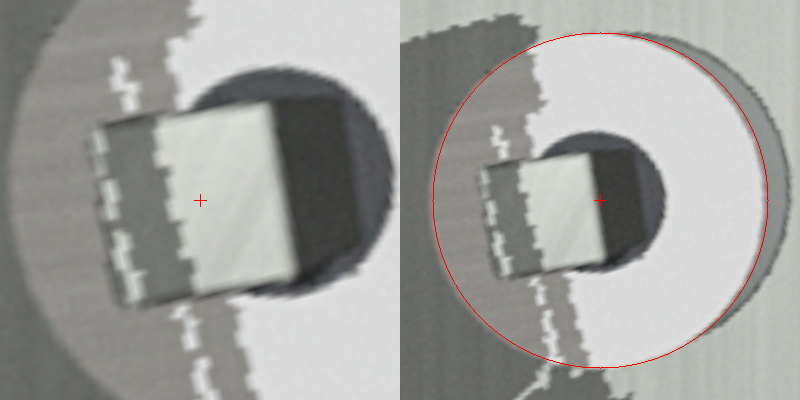

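The lip circle fits exactly: grey, 101 mm, centred at (0.537,0.167). The stem top is centred on the same point and the rotor yaw is about 9.3°. I align, descend and grip.

```bash
python3 -m inch '[0.024,0,0.3,0,0,0.028,0.024,0,0.6,0,0,0.056,0.024,0,0.95,0,0,0.056]' >/dev/null
python3 -m inch '[0,0,0.25,0,0,0,0,0,0.5,0,0,0,0,0,0.75,0,0,0,0,0,0.92,0,0,0,0,0,0.92,0,0,0,0,0,0.92,0,0,0]'
python3 -m inch '[0,0,0,0,0,0,0,0,0,0,0,0,0,0,0,0,0,0,0,0,0,0,0,0,0,0,0,0,0,0,0,0,0,0,0,0,0,0,0,0,0,0,0,0,0,0,0,0,0,0,0,0,0,0,0,0,0,0,0,0]' 20 40
python3 -c "
from rig import *;o=get_obs();print(o)"
```

```text
time: 4.63
position: [0.5367, 0.166, 0.0945]
tool_rot: [0.997, 0.079, -0.001, 0.0]
ft_force: [-0.5, -0.4, 0.7]
grip_width: 0.0872
grip_force: 0.0
time: 5.47
position: [0.5369, 0.1676, 0.0949]
tool_rot: [0.997, 0.08, -0.0, 0.0]
ft_force: [1.1, -3.4, 1.8]
grip_width: 0.028
grip_force: 3.5
{'time': 5.4667, 'q': array([ 1.04017683e-01,  6.59627805e-01,  1.71112709e+00, -2.59389545e-04,
        7.70872277e-01,  1.51384252e+00]), 'joint_velocities': array([-0.00274934, -0.00167372, -0.00309169, -0.06688581, -0.00328737,
       -0.00240197]), 'joint_torque': array([-1.47258147e-02, -4.27443659e+01, -1.07008284e+01,  1.39045925e-01,
       -6.77027274e-02, -1.19107333e-02]), 'position': array([0.53689454, 0.16760052, 0.09491289]), 'tool_rot': array([ 9.96755282e-01,  8.04916076e-02, -1.51275842e-05,  9.07457510e-05]), 'ft_force': array([ 1.10203684, -3.4130521 ,  1.81872854]), 'moment': array([-0.99534532, -0.15638103, -0.06431164]), 'grip_force': 3.544976460398175, 'grip_width': 0.028041298695468293}
```

```bash
python3 -m inch '[0,0,0,0,0,0,0,0,0,0,0,0,0,0,-0.1,0,0,0,0,0,-0.3,0,0,0,0,0,-0.5,0,0,0,0,0,-0.7,0,0,0]' - 45
python3 -m inch '[0,0,-0.3,0,0,0,0,0,-0.6,0,0,0,0,0,-0.8,0,0,0,0,0,-0.8,0,0,0]'
python3 -m inch '[-0.04,0.17,0,0,0,0,-0.1,0.42,0,0,0,0,-0.192,0.81,0,0,0,0]'>/dev/null
python3 -m inch '[-0.064,0.27,0,0,0,0,-0.128,0.54,0,0,0,0,-0.192,0.81,0,0,0,0]'>/dev/null
python3 -m inch '[-0.064,0.27,0,0,0,0,-0.128,0.54,0,0,0,0,-0.192,0.81,0,0,0,0]'>/dev/null
python3 -m inch '[-0.064,0.27,0,0,0,0,-0.128,0.54,0,0,0,0,-0.192,0.81,0,0,0,0]'>/dev/null
python3 -m inch '[-0.064,0.27,0,0,0,-0.04,-0.11,0.5,0,0,0,-0.1,-0.16,0.7,0,0,0,-0.16,-0.192,0.81,0,0,0,-0.22,-0.192,0.81,0,0,0,-0.28,-0.192,0.81,0,0,0,-0.352,-0.192,0.81,0,0,0,-0.352,-0.192,0.81,0,0,0,-0.352]'
python3 - <<'E'
from h import *
o=get_obs();print(o["time"],o["position"],np.degrees(2*np.arctan2(*o["tool_rot"][1::-1])),o["tool_rot"],o["ft_force"],o["moment"],o["grip_force"],o["grip_width"])
E
```

```text
time: 5.97
position: [0.5354, 0.1675, 0.1506]
tool_rot: [0.997, 0.08, -0.002, -0.0]
ft_force: [0.4, -0.4, -6.2]
grip_width: 0.0277
grip_force: 45.0
time: 6.3
position: [0.5384, 0.1679, 0.218]
tool_rot: [0.997, 0.08, 0.003, -0.0]
ft_force: [0.6, 1.1, -6.5]
grip_width: 0.0279
grip_force: 45.0
time: 7.97
position: [0.5118, -0.1639, 0.2135]
tool_rot: [0.938, 0.348, -0.001, -0.001]
ft_force: [-0.3, 0.2, -5.8]
grip_width: 0.028
grip_force: 45.0
7.9667 [ 0.51182451 -0.16392415  0.21346986] 40.720332881080765 [ 0.9375226   0.34791978 -0.00111636 -0.00139724] [-0.25551544  0.22349023 -5.77479129] [ 0.00291067 -0.07213124 -0.00282603] 44.956487459130585 0.027995327729657522
```

```bash
python3 -m inch '[0,0,0.2,0,0,0,0,0,0.45,0,0,0,0,0,0.7,0,0,0,0,0,0.8,0,0,0,0,0,0.85,0,0,0,0,0,0.85,0,0,0,0,0,0.85,0,0,0]'
python3 -m inch '[0,0,0.02,0,0,0,0,0,0.04,0,0,0,0,0,0.06,0,0,0,0,0,0.06,0,0,0,0,0,0.06,0,0,0]'
python3 -c "
from rig import *;o=get_obs();print(o['position'],o['tool_rot'],o['ft_force'],o['moment'])"
```

```text
time: 8.55
position: [0.5135, -0.1647, 0.1474]
tool_rot: [0.937, 0.349, 0.0, 0.0]
ft_force: [0.8, 0.0, -6.6]
grip_width: 0.0278
grip_force: 45.0
time: 8.97
position: [0.513, -0.1645, 0.1423]
tool_rot: [0.937, 0.349, 0.0, 0.0]
ft_force: [-0.2, 0.2, -6.1]
grip_width: 0.0279
grip_force: 45.0
[ 0.513001   -0.16453821  0.14234874] [9.37003347e-01 3.49320354e-01 9.26149714e-05 9.48867338e-05] [-0.24644567  0.17193346 -6.13185138] [ 0.01095622 -0.02547803 -0.04046907]
```

```bash
python3 -m inch '[0,0,0.012,0,0,0,0,0,0.025,0,0,0,0,0,0.025,0,0,0]'
python3 -m inch '[0,0,0.012,0,0,0,0,0,0.025,0,0,0,0,0,0.025,0,0,0]'
python3 -c "
from rig import *;o=get_obs();print(o['position'],o['tool_rot'],o['ft_force'],o['moment'])"
```

```text
time: 9.22
position: [0.5129, -0.1645, 0.14]
tool_rot: [0.937, 0.349, -0.0, -0.0]
ft_force: [-0.8, -0.2, -5.7]
grip_width: 0.0274
grip_force: 45.0
time: 9.47
position: [0.5128, -0.1644, 0.1379]
tool_rot: [0.937, 0.349, -0.0, -0.0]
ft_force: [0.1, 0.3, -6.5]
grip_width: 0.028
grip_force: 45.0
[ 0.51282334 -0.16443074  0.13787015] [ 9.36983045e-01  3.49374715e-01 -1.88835017e-04 -2.15404095e-04] [ 0.07677277  0.32992421 -6.49441513] [-0.02809791  0.01618741  0.09280955]
```

```bash
python3 -m inch '[0,0,0.012,0,0,0,0,0,0.012,0,0,0]'
python3 -m inch '[0,0,0.012,0,0,0,0,0,0.012,0,0,0]'
python3 -c "
from rig import *;o=get_obs();print(o['position'],o['tool_rot'],o['ft_force'],o['moment'])"
```

```text
time: 9.63
position: [0.5129, -0.1645, 0.137]
tool_rot: [0.937, 0.349, -0.0, -0.0]
ft_force: [-0.8, 0.3, -6.7]
grip_width: 0.028
grip_force: 45.0
time: 9.8
position: [0.5131, -0.1645, 0.1362]
tool_rot: [0.937, 0.349, 0.0, 0.0]
ft_force: [0.3, 0.8, -5.3]
grip_width: 0.0281
grip_force: 45.0
[ 0.51314286 -0.16451685  0.13620237] [9.37012431e-01 3.49295961e-01 1.84279732e-04 4.78637864e-05] [ 0.31971348  0.79764472 -5.33654184] [ 0.06321446 -0.09409666  0.01831059]
```

```bash
python3 -m inch '[0,0,0.01,0,0,0,0,0,0.01,0,0,0]'
python3 -m inch '[0,0,0.01,0,0,0,0,0,0.01,0,0,0]'
python3 -c "
from rig import *;o=get_obs();print(o['position'],o['tool_rot'],o['ft_force'],o['moment'])"
```

```text
time: 9.97
position: [0.5134, -0.1645, 0.1358]
tool_rot: [0.937, 0.349, 0.0, 0.0]
ft_force: [0.1, 1.0, -3.5]
grip_width: 0.0276
grip_force: 45.0
time: 10.13
position: [0.5135, -0.1644, 0.1355]
tool_rot: [0.937, 0.349, 0.001, 0.0]
ft_force: [-0.0, 2.9, 2.7]
grip_width: 0.028
grip_force: 45.0
[ 0.51348516 -0.16444476  0.13552394] [9.37020277e-01 3.49274303e-01 5.85462151e-04 3.44681694e-04] [-2.57179370e-03  2.86787766e+00  2.67803543e+00] [ 0.30887386  0.10334433 -0.04145346]
```

It is home by height: contact came at TCP 0.1356 against 0.1359 expected. I check the angular play on both sides with small turns.

```bash
P='from rig import *;import numpy as np;o=get_obs();print("   ",o["position"].round(4),round(float(np.degrees(2*np.arctan2(*o["tool_rot"][1::-1]))),2),o["ft_force"].round(1),o["moment"].round(2))'
python3 -m inch '[0,0,0,0,0,0.02,0,0,0,0,0,0.02]' >/dev/null; python3 -c "$P"
python3 -m inch '[0,0,0,0,0,0.02,0,0,0,0,0,0.02]' >/dev/null; python3 -c "$P"
python3 -m inch '[0,0,0,0,0,-0.04,0,0,0,0,0,-0.04]' >/dev/null; python3 -c "$P"
python3 -m inch '[0,0,0,0,0,-0.02,0,0,0,0,0,-0.02]' >/dev/null; python3 -c "$P"
python3 -m inch '[0,0,0,0,0,-0.02,0,0,0,0,0,-0.02]' >/dev/null; python3 -c "$P"
```

```text
[ 0.5137 -0.1642  0.1352] 39.04 [2.  3.5 1.7] [ 0.51 -0.35 -0.03]
    [ 0.5138 -0.1641  0.135 ] 37.26 [1.3 3.9 1.1] [ 0.76 -0.42 -0.07]
    [ 0.5138 -0.1641  0.135 ] 41.07 [3.2 5.  0.9] [ 0.87 -0.52  0.11]
    [ 0.5137 -0.1641  0.135 ] 42.79 [2.8 4.3 0.9] [ 0.89 -0.47  0.07]
    [ 0.5137 -0.164   0.135 ] 44.59 [ 2.8  5.1 -0.3] [ 0.88 -0.48  0.12]
```

The play is free over ±3.6° about 41°, so it is home. I return to the middle, relax the side force and open.

```bash
P='from rig import *;import numpy as np;o=get_obs();print("   ",o["time"],o["position"].round(4),round(float(np.degrees(2*np.arctan2(*o["tool_rot"][1::-1]))),2),o["ft_force"].round(1),o["moment"].round(2),o["grip_force"])'
python3 -m inch '[0.013,-0.005,0,0,0,0.04,0.013,-0.005,0,0,0,0.04,0.013,-0.005,0,0,0,0.04]' >/dev/null; python3 -c "$P"
python3 -m inch '[0,0,0,0,0,0,0,0,0,0,0,0,0,0,0,0,0,0,0,0,0,0,0,0,0,0,0,0,0,0,0,0,0,0,0,0]' 60 >/dev/null; python3 -c "$P"
python3 - <<'E'
from h import *
for n in("scene","side"):
    im=camera(n);cv2.imwrite(f"pics/{n}1.png",im[:,:,::-1])
a=cv2.imread("pics/scene1.png")[210:350,190:320];b=cv2.imread("pics/side1.png")[140:280,300:430]
cv2.imwrite("pics/s1.png",cv2.resize(np.hstack([a,b]),None,fx=3,fy=3,interpolation=2))
E
```

```text
11.2167 [ 0.5138 -0.1639  0.135 ] 40.98 [0.5 0.9 2. ] [ 0.22 -0.15 -0.13] 44.971046699211
    11.7167 [ 0.5133 -0.1636  0.1345] 40.91 [ 0.5 -0.8  0.9] [ 0.04 -0.07  0.03] 0.0
```

View pics/s1.png

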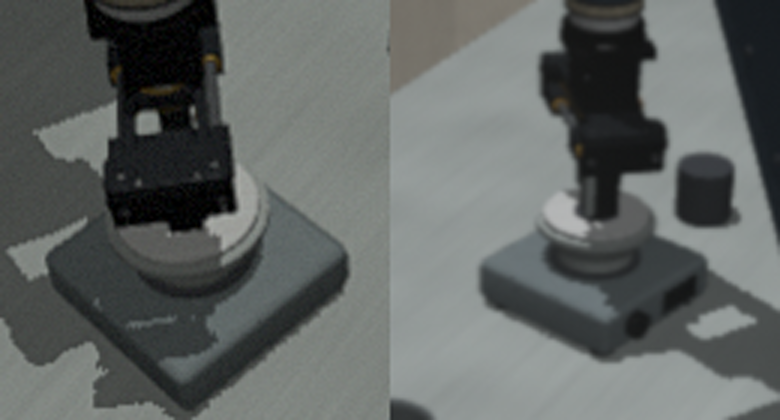

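The rotor sits level in the cup and is released. Next I raise so the fingertip works at about 0.137 m, then feel for contact along the tool's +y.

```bash
P='from rig import *;import numpy as np;o=get_obs();print("   ",o["time"],o["position"].round(4),round(float(np.degrees(2*np.arctan2(*o["tool_rot"][1::-1]))),2),o["ft_force"].round(1),o["moment"].round(2),o["grip_width"])'
python3 -m inch '[0,0,-0.15,0,0,0,0,0,-0.306,0,0,0,0,0.05,-0.306,0,0,0,0,0.11,-0.306,0,0,0,0,0.16,-0.306,0,0,0,0,0.16,-0.306,0,0,0]' >/dev/null; python3 -c "$P"
python3 -m inch '[0,0.013,0,0,0,0,0,0.013,0,0,0,0]' >/dev/null; python3 -c "$P"
python3 -m inch '[0,0.013,0,0,0,0,0,0.013,0,0,0,0]' >/dev/null; python3 -c "$P"
python3 -m inch '[0,0.013,0,0,0,0,0,0.013,0,0,0,0]' >/dev/null; python3 -c "$P"
```

```text
12.3167 [ 0.5225 -0.1741  0.1586] 40.87 [ 0.4 -0.3  0.2] [-0.04 -0.06 -0.  ] 0.06013246863609031
    12.4833 [ 0.5223 -0.174   0.1585] 40.89 [-0.   0.   0.4] [-0.03 -0.06  0.03] 0.059493051416288925
    12.65 [ 0.5231 -0.1747  0.1588] 40.89 [-0.4  0.1  0.6] [-0.01 -0.04 -0.01] 0.05974513200139361
    12.8167 [ 0.524  -0.1756  0.1591] 40.9 [-0.5  0.   0.1] [ 0.03 -0.04 -0.01] 0.06024353558197583
```

```bash
P='from rig import *;import numpy as np;o=get_obs();print("   ",o["time"],o["position"].round(4),o["ft_force"].round(1),o["moment"].round(2))'
python3 -m inch '[0,0.01,0,0,0,0,0,0.01,0,0,0,0]' >/dev/null; python3 -c "$P"
python3 -m inch '[0,0.01,0,0,0,0,0,0.01,0,0,0,0]' >/dev/null; python3 -c "$P"
python3 -m inch '[0,0.01,0,0,0,0,0,0.01,0,0,0,0]' >/dev/null; python3 -c "$P"
```

```text
12.9833 [ 0.5242 -0.176   0.1591] [-0.6  0.7  0.5] [ 0.05 -0.02 -0.01]
    13.15 [ 0.5243 -0.1761  0.1591] [-2.   3.   1.5] [ 0.35  0.23 -0.05]
    13.3167 [ 0.5244 -0.1763  0.159 ] [-2.4  4.3  3.2] [ 0.68  0.52 -0.04]
```

```bash
P='from rig import *;import numpy as np;o=get_obs();print("   ",o["time"],o["position"].round(4),o["ft_force"].round(1),o["moment"].round(2))'
python3 -m inch '[0,0.014,-0.014,0,0,0,0,0.028,-0.03,0,0,0,0,0.042,-0.047,0,0,0,0,0.042,-0.047,0,0,0]' >/dev/null; python3 -c "$P"
python3 -m inch '[0,0.014,-0.016,0,0,0,0,0.028,-0.032,0,0,0,0,0.043,-0.048,0,0,0,0,0.043,-0.048,0,0,0]' >/dev/null; python3 -c "$P"
python3 - <<'E'
from h import *
for n in("scene","side","wrist"):
    im=camera(n);cv2.imwrite(f"pics/{n}2.png",im[:,:,::-1])
a=cv2.imread("pics/scene2.png")[210:330,200:310];b=cv2.imread("pics/side2.png")[150:270,310:420];w=cv2.imread("pics/wrist2.png")
np.save("w3.npy",get_calibration("wrist")["T"])
v=np.vstack([a,b]);cv2.imwrite("pics/s2.png",np.hstack([cv2.resize(v,None,fx=2.4,fy=2.4,interpolation=2)[:576],cv2.copyMakeBorder(w[0:480,120:640],0,96,0,0,0)]))
E
```

```text
13.65 [ 0.5264 -0.1789  0.1623] [-3.2  3.8 -0.7] [ 0.78  0.55 -0.04]
    13.9833 [ 0.5287 -0.1816  0.1662] [-2.9  4.1  0.4] [0.72 0.55 0.02]
```

View pics/s2.png

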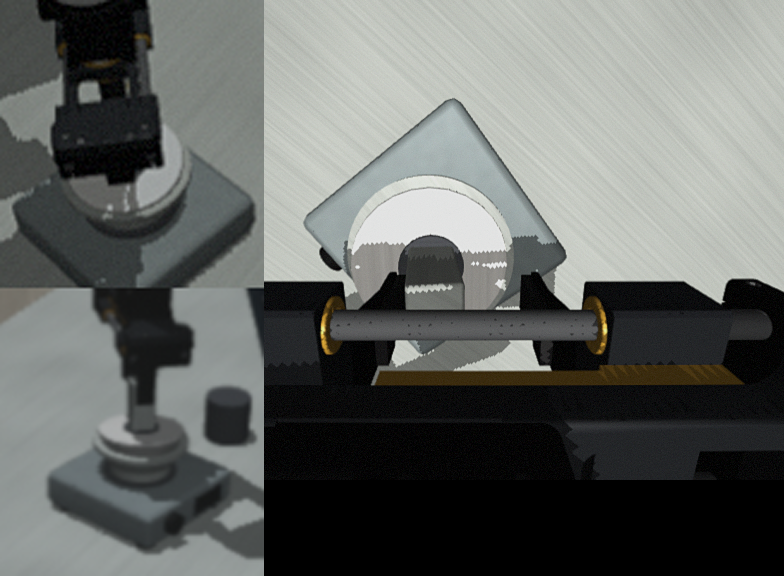

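The stem leans away from the left finger, with the cone lifted on one side in the cup (wrist crop, gap at the rim near (350,230)). The finger went 7 mm sideways and 7 mm up at about 5 N, which is roughly 7-8° of rock. I let it back down along the same path.

```bash
P='from rig import *;import numpy as np;o=get_obs();print("   ",o["time"],o["position"].round(4),o["ft_force"].round(1),o["moment"].round(2))'
python3 -m inch '[0,-0.02,0.022,0,0,0,0,-0.04,0.044,0,0,0,0,-0.06,0.066,0,0,0,0,-0.085,0.09,0,0,0,0,-0.105,0.09,0,0,0,0,-0.12,0.09,0,0,0]' >/dev/null; python3 -c "$P"
python3 -m inch '[0,-0.06,0,0,0,0,0,-0.12,0,0,0,0,0,-0.194,0,0,0,0,0,-0.194,0,0,0,0,0,-0.194,0,0,0,0]' 80 >/dev/null; python3 -c "$P"
python3 -m inch '[0,0,-0.3,0,0,0,0,0,-0.6,0,0,0,0,0,-0.98,0,0,0,0,0,-0.98,0,0,0]' >/dev/null; python3 -c "$P"
python3 - <<'E'
from h import *
o=get_obs();c=get_calibration("wrist");w=camera("wrist")[:,:,::-1].copy();cv2.imwrite("pics/w4.png",w);np.save("w4.npy",c["T"])
for n in("scene","side"):cv2.imwrite(f"pics/{n}3.png",camera(n)[:,:,::-1])
x,y=.5135,-.164
A=cv2.resize(warp(w,c,x,y,.161,.03,.00015),(400,400));B=cv2.resize(warp(w,c,x,y,.1,.06,.0003),(400,400))
for i in(A,B):cv2.drawMarker(i,(200,200),(0,0,255),0,12,1)
cv2.circle(B,(200,200),168,(0,0,255),1)
q=np.radians(41);R=np.array([[np.cos(q),-np.sin(q)],[np.sin(q),np.cos(q)]])
sq=np.array([[-14,-14],[14,-14],[14,14],[-14,14]])@R.T/.15; cv2.polylines(A,[(np.c_[200+sq[:,0],200-sq[:,1]]).astype(np.int32)],True,(0,0,255),1)
a=cv2.imread("pics/side3.png")[180:280,310:440]
cv2.imwrite("pics/s3.png",np.vstack([np.hstack([A,B])[50:350],np.hstack([cv2.resize(a,(390,300),interpolation=2),cv2.resize(cv2.imread("pics/scene3.png")[240:340,190:320],(390,300),interpolation=2),np.zeros((300,20,3),np.uint8)])]))
E
```

```text
14.6333 [ 0.5243 -0.176   0.1595] [-0.1 -0.4  0.4] [ 0.    0.   -0.04]
    15.05 [ 0.5134 -0.1634  0.1598] [ 0.   0.4 -0.3] [-0.01 -0.07 -0.05]
    15.3833 [ 0.5169 -0.1654  0.2434] [ 1.3 -0.5  1.3] [ 0.   -0.12 -0.01]
```

View pics/s3.png

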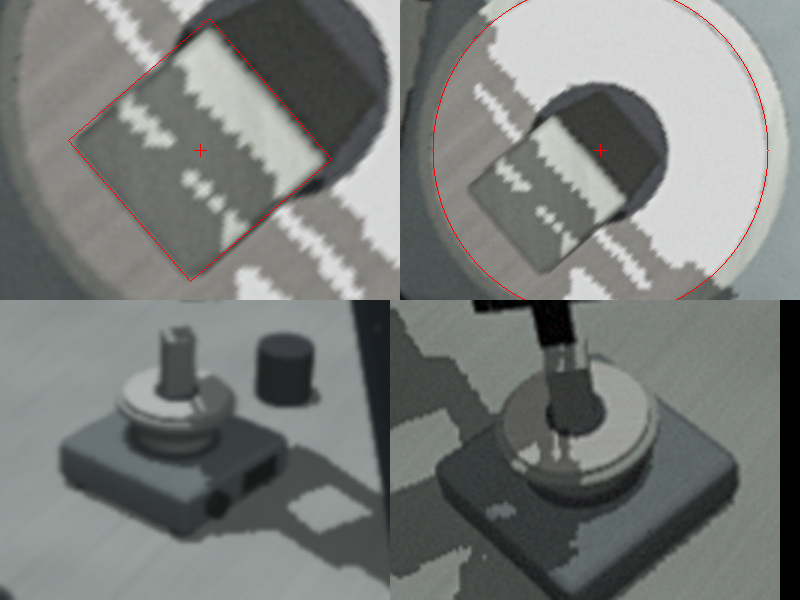

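Dropped back: the stem top and the lip lie on the outlines predicted for an upright, fully home rotor. I check the reached rock angle numerically in the stored wrist picture.

```bash
python3 - <<'E'
from h import *
from scipy.spatial.transform import Rotation as R
d=np.array([.656,-.755,0]);ax=np.cross([0,0,1],d)
def score(png,T,th):
    g=cv2.GaussianBlur(cv2.imread(png,0).astype(np.float32),(0,0),1);c=get_calibration("wrist");c["T"]=np.load(T)
    pv=np.array([.5137,-.1642,.093])+.047*d
    S=lambda r:(lambda P:(lambda q:(cv2.remap(g,q[:,:1].astype(np.float32),q[:,1:].astype(np.float32),1).ravel()))(proj(c,pv+R.from_rotvec(ax*np.radians(th)).apply(P-pv))))(circ(.5137,-.1642,.1,r,360))
    return np.mean(np.abs(S(.0515)-S(.0495)))
for png,T in(("pics/wrist2.png","w3.npy"),("pics/w4.png","w4.npy")):
    s=[score(png,T,t) for t in np.arange(0,13)];print(png,np.round(s,1))
E
```

```text
pics/wrist2.png [13.9 14.4 15.1 15.9 16.8 17.7 18.  17.8 17.2 16.3 15.3 14.4 14. ]
pics/w4.png [15.5 15.3 14.7 13.8 12.9 12.1 11.6 11.6 11.8 12.1 12.3 12.4 12. ]
```

The lip edges fit best at about 6-7° during the push and at 0° now. Handing in.

```bash
python3 -c "
from rig import *;print(hand_in())"
```

```text
the job is handed in; nothing more can be done
None
```

The rotor is seated fully home in the mill cup, was rocked about 6–7° by its stem and dropped back upright; it is released and handed in at about 15.5 s, and I saw no contact with the other things.

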